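# Feed and stamp a bag handle

### The job

The wooden bag handle under the stamping press is already done. Push the fresh handle along the channel, shoving the finished one ahead of it towards the outfeed end, until the fresh one is centred under the ram with its ends level with the index marks; then press the plunger down all the way so the ram bears on it, hold for half a second and let it spring back up. Leave both handles lying in the channel, do not stamp the finished one again, and leave the jar, bottle and mallet where they are.

Things in the scene. Friction and masses are not known exactly. Their poses are not given: they have to be found in the camera images.
- press: Grey bench stamping press, fixed. Origin on the bench top (z = 0) under the ram axis. An open-ended channel runs along its y axis from infeed (y = -295 mm) to outfeed (+260 mm): floor 30 mm up, 54 mm wide between steel rails with tops 42 mm up. Black index marks on the rails at y = -80 and +80 mm show where the ends of a centred handle lie. Bed 120 mm wide (x).
- head (a point): Centre of the underside of the press head, on the ram axis, 125 mm above the bench. The head reaches over the channel from a column at the press's +x side (x 70 to 120 mm): it spans y +-22 mm, x -30 to 120 mm, 125 to 185 mm above the bench; the plunger passes vertically through it.
- plunger (a joint): Stroke of the sprung plunger in m: 0 = up at rest, grows as it is pushed straight down. The ram face meets a handle lying beneath it at 0.037, which is its full stroke (bare travel 0.041). Takes about 5 N to start and 14 N at the bottom; springs back up when let go.
- plunger_top (a point): Centre of the top of the plunger's black round cap (52 mm diameter, 15 mm thick); 250 mm above the bench when up. Moves down with the plunger.
- fresh_handle: Fresh beech bag handle, a loose plain bar 160 mm long (its y), 50 mm wide (x), 34 mm high, 0.22 kg, lying in the infeed half of the channel (press -y side). Origin at the centre of its underside. No stamp on its top.
- stamped_handle: Finished handle, same bar as the fresh one but with a round stamp mark on top; it starts under the ram. Origin at the centre of its underside.
- jar: Glass jar, 68 mm diameter, 75 mm high, standing beyond the press; bystander. Origin at the centre of its underside.
- bottle: Plastic bottle, 54 mm diameter, 130 mm high, standing beyond the press; bystander. Origin at the centre of its underside.
- mallet: Mallet lying on the bench on the robot's side of the press, 200 mm long, head 85 mm wide and 48 mm high; bystander. Origin on the bench under its handle, 75 mm from the head's axis along its x.
There are look-alikes about, which are no part of the job. What is shaped like the fresh_handle but black or orange is not meant.

How it is judged:
By the outcome, as a careful person would: the job done as asked, in the order asked, and still so for the second after the job is handed in, with the robot touching nothing.
It also fails if it takes over 53 s, if anything falls off the work surface, if the arm or the gripper's body presses on something with over 40 N, if the wrist force passes 120 N, or if a joint passes its speed limit or range.

### The arm

A 6-joint arm with a two-finger parallel gripper is mounted at the origin on the work surface. World frame = base frame: x ahead of the robot, y to its left, z up, the work surface at z = 0. Lengths are in m, angles in rad, forces in N, time in s.
With the tool pointing down it reaches from about 0.35 to 0.875 m from the base axis. Payload 15.5 kg.
Tool frame: the origin (TCP) lies at the very end of the fingers, on their centre line; the grasp point (between the pads) lies 19 mm behind it; z points along the fingers, y is the direction in which the jaws open and shut (so a half turn about z gives the same grasp; the last joint's range is limited). The gripper opens to 85 mm and grips with 20 to 120 N. Pads are 22 mm wide; open, the fingers measure 114 mm over their backs; the gripper's body (76 mm by 85 mm) begins 54 mm behind the grasp point. The pads swing forward as they close: fully open they stand 13 mm farther back than shut.
Start: joints at [1.175, 0.494, 1.345, -0, 1.302, -0.096], TCP at [0.185, 0.597, 0.194] pointing down, gripper open.
Joint ranges: [-2.91, 2.91], [-0.82, 2.16], [0.22, 2.67], [-1.22, 4.37], [0.12, 2.79], [-3.08, 3.08]. Speed limits (rad/s): [1.89, 1.89, 2.57, 3.01, 3.01, 3.01].

### API

Orientations are given as a rotation vector (axis times angle).
In Python, from plant import sense, capture, hand_in, recognise, spot_point gives the robot as it stands. The module is installed in compiled form; this text tells all that it offers.
- The arm moves only by the tool move_arm, never from a script. Its argument "moves" is a list of rows, each a list of 7 numbers: the opening in per cent of the stroke, from 0 (shut) to 100 (fully open), then the shift along the tool's x, y, z in cm, then the turn, a rotation vector about the tool's x, y, z in rad. A call has 1 to 5 rows; each row is the pose to reach, as a shift and turn from the pose measured when the call began, along the tool's axes at that moment; what a row does not reach only later rows make up. A row lasts 1/8 s, in which the tool goes at most 62.5 mm and 10.7 degrees, less where a joint would pass 70% of its speed; a pose out of reach is approached as far as the arm can. A call with a gripper value outside its range is refused whole. The fingers move at their own pace and stop on an object; "newtons" is the grip in N (left out, the last holds). Time passes only in rows, so rows that repeat a pose let the fingers close. It gives the time, the measured TCP pose, the force and the opening at its end, in the units of the state.
- sense(): the state, without advancing time (a new reading comes with each control period).
- capture(name): name is "scene" or "top" or "wrist"; returns a dict with "img" (420x560x3 uint8, red, green, blue), "fx", "fy", "cx", "cy" (pixels), "T" (4x4, takes a point from camera to world coordinates). Camera axes: x right, y up, looking along -z (the intrinsics and any distortion apply to the point x, -y, -z); pixel columns grow to the right and rows downward; lengths in m; the calibration is good to about 2 mm. A picture is of the moment at which its call begins. There is no depth.
- hand_in(): hands the job in, once; it reports no verdict.
Trained networks look in a picture, given as the dict that the camera call returned (one of the last four; its "shot" number tells which), for a name from the list of things; names that differ only in an ending like _2 or _b are one class to them, and where a whole thing is asked for, a point or a joint stands for the part that bears it (a point fixed in the world has none). Each returns a list of dicts, best first, with "score" (0 to 1); they miss things now and then, are a little off and sometimes report something else, mostly with a low value. They report only what shows in the picture. A call takes as long as a camera call. They do not tell look-alikes from the thing itself.
- recognise(picture, label): "location" ([x, y, z] in m, in the coordinates of the camera as it stood for that picture, good to about 4 mm: the middle of the surface that is visible of it).
- spot_point(picture, label): "location" ([x, y, z] in m, in the coordinates of the camera as it stood for that picture, good to about 4 mm: a listed point, or the origin of a listed thing).
The state is a dict: "time": time; "joints": joint angles; "dq": joint speeds; "joint_efforts": joint torques, N m; "ee_pos": TCP position; "eef_rot": TCP orientation; "wrist_force": force on the tool from outside, world axes, zero at the start; "ft_torque": the same for the moment, N m; "width": finger opening in m.
Only numpy, scipy, OpenCV 4.12 (cv2) and the standard library are available. Lean on these libraries where they do the work, as an engineer would, in place of code of your own. Each camera call takes 0.05 s, during which the arm holds its last target.

## Working session

There is one attempt and no reset: what is moved stays moved. The work goes in short steps, Python scripts to look and compute and a tool call to move; the robot and the scene stay as the last step left them, time stands still between calls to the robot, and variables do not carry over. Pictures are saved under pics/ and viewed, and the job is handed in when it is done.

Besides the shell and the picture viewer there is one more tool, called as name(argument=value, ...), one argument or row to a line, values as JSON. move_arm: Moves the arm, as the interface text tells. Its arguments: {"type":"object","properties":{"moves":{"type":"array"},"newtons":{"type":"number"}},"required":["moves"]}

```bash
mkdir -p pics
cat > h.py <<'E'
import numpy as np,cv2
from plant import *
from scipy.spatial.transform import Rotation as R
def save(c,n): cv2.imwrite('pics/'+n+'.png',c['img'][:,:,::-1])
def w(c,p): return (np.array(c['T'])@np.r_[p,1])[:3]
def px(c,P):
    p=np.linalg.inv(c['T'])@np.r_[P,1]; return c['cx']+c['fx']*p[0]/-p[2], c['cy']+c['fy']*(-p[1])/-p[2]
def ray(c,u,v,z):
    T=np.array(c['T']);d=T[:3,:3]@np.array([(u-c['cx'])/c['fx'],-(v-c['cy'])/c['fy'],-1]);o=T[:3,3];return o+d*(z-o[2])/d[2]
E
python3 - <<'E'
from h import *
s=sense();print(s)
for n in ['scene','top']:
    c=capture(n);save(c,n+'0');print(n,[k for k in c], c['fx'],c['cx'],c['cy'],c['T'])
    for l in ['press','head','plunger_top','fresh_handle','stamped_handle','jar','bottle','mallet']:
        for f in (recognise,spot_point):
            try:
                for r in f(c,l)[:4]:
                    P=w(c,r['location']);print(l,f.__name__,round(r['score'],2),P.round(3),np.round(px(c,P)))
            except Exception as e: print(l,f.__name__,e)
E
```

```text
{'time': 0.0, 'joints': array([ 1.17452056e+00,  4.94176976e-01,  1.34614055e+00,  2.10563801e-05,
        1.30251260e+00, -9.54996371e-02]), 'dq': array([-0.00044152,  0.00175798,  0.00053944,  0.00010371,  0.00094419,
       -0.00167367]), 'joint_efforts': array([ 4.51056054e-03, -8.82154226e+01, -3.83871102e+01,  3.00708170e-04,
        1.01023490e-02, -8.26308519e-05]), 'ee_pos': array([0.18499255, 0.59656165, 0.19390096]), 'eef_rot': array([-4.70639676e-01, -3.10581437e+00,  1.87740222e-03]), 'wrist_force': array([-0.75769052, -0.35896611,  0.10883594]), 'ft_torque': array([ 0.00410852, -0.03465897,  0.00945839]), 'width': 0.08524055526473547}
scene ['img', 'fx', 'fy', 'cx', 'cy', 'T', 'shot'] 450.37876326058955 276.16138284750366 211.90504383755876 [[-0.62571101 -0.61697199  0.47731677  1.03584375]
 [ 0.77996321 -0.48545328  0.39495886  0.3501272 ]
 [-0.01196355  0.61941963  0.78496892  0.95535787]
 [ 0.          0.          0.          1.        ]]
press call 0.96 [0.578 0.098 0.029] [320. 285.]
press call 0.73 [0.543 0.077 0.249] [328. 212.]
press call 0.59 [ 0.54   0.075 -0.
[... 2301 characters left out ...]
41. 300.]
fresh_handle call 0.6 [ 0.49  -0.376  0.001] [397. 248.]
stamped_handle call 0.62 [0.535 0.049 0.062] [250. 229.]
stamped_handle call 0.79 [0.54  0.073 0.027] [243. 229.]
stamped_handle call 0.75 [ 0.38   0.158 -0.001] [213. 285.]
stamped_handle call 0.43 [ 0.542 -0.127  0.029] [313. 228.]
jar call 0.69 [ 0.715 -0.1    0.075] [304. 165.]
jar call 0.67 [ 0.725 -0.102 -0.002] [303. 169.]
bottle call 0.59 [0.683 0.209 0.086] [193. 175.]
bottle call 0.86 [ 0.695  0.217 -0.   ] [197. 178.]
mallet call 0.7 [ 0.545 -0.129  0.065] [314. 225.]
mallet call 0.61 [0.378 0.212 0.03 ] [191. 286.]
mallet call 0.36 [0.542 0.071 0.03 ] [243. 228.]
mallet call 0.83 [ 0.378  0.159 -0.003] [213. 285.]
```

View pics/scene0.png

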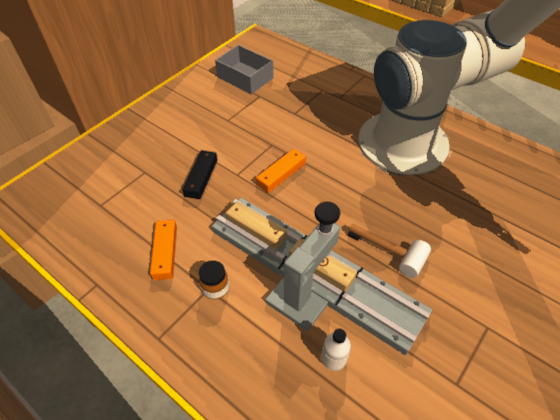

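View pics/top0.png

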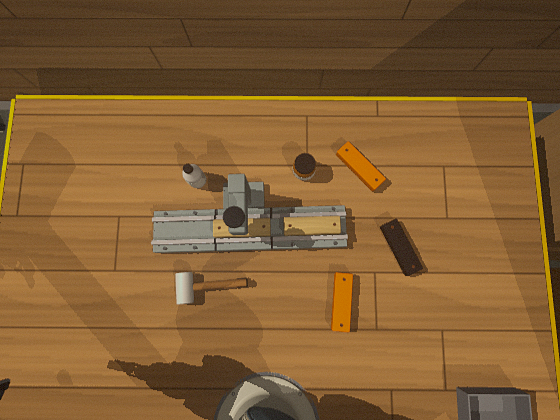

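Run:
```python
import cv2
a=cv2.imread('pics/top0.png')[170:300,160:380]
cv2.imwrite('pics/crop0.png',cv2.resize(a,None,fx=3.6,fy=3.6,interpolation=cv2.INTER_CUBIC))
```

```text
(no output)
```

View pics/crop0.png

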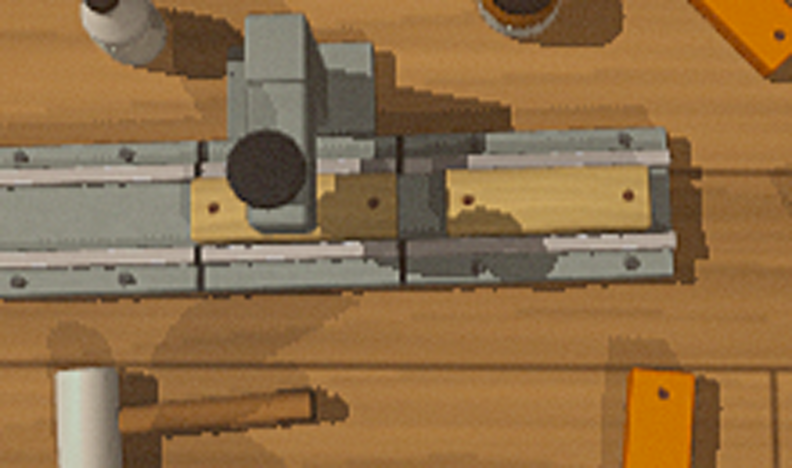

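The candidates in the top view are the beech bar in the infeed half of the channel (313,226), orange bars at (361,165) and (342,301), and a black bar at (400,247). The beech bar fits: it is wooden, unstamped and lies in the channel, which the crop confirms. Next I'll fit the press pose from the index marks and the bar's ends.

Run:
```python
from h import *
c=capture('top')
f=lambda x,y:(160+(x+.5)/3.6-.5,170+(y+.5)/3.6-.5)
M={}
for n,p,z in [('UL mark',(202,172),.042),('LL mark',(201,259),.042),('UR mark',(401,159),.042),('LR mark',(402,244),.042),
  ('fr L',(446,203),.064),('fr R',(651,197),.064),('fr c top',(549,168),.064),('fr c bot',(549,233),.064),('st L',(191,212),.064),('st R',(398,205),.064),('bed R up',(667,130),.03),('bed R lo',(672,276),.03)]:
    print(n,ray(c,*f(*p),z).round(4))
```

```text
UL mark [0.5694 0.1492 0.042 ]
LL mark [0.5004 0.1475 0.042 ]
UR mark [ 0.5807 -0.0082  0.042 ]
LR mark [ 0.5132 -0.0098  0.042 ]
fr L [ 0.5429 -0.0443  0.064 ]
fr R [ 0.5485 -0.2027  0.064 ]
fr c top [ 0.5707 -0.124   0.064 ]
fr c bot [ 0.5201 -0.1237  0.064 ]
st L [0.5347 0.1526 0.064 ]
st R [ 0.5411 -0.0072  0.064 ]
bed R up [ 0.6076 -0.2213  0.03  ]
bed R lo [ 0.4904 -0.2229  0.03  ]
```

move_arm(
  moves=[
    [0,0,0,-4,0,0,0.18],
    [0,0,0,-8,0,0,0.36],
    [0,0,0,-11,0,0,0.54],
    [0,0,0,-11,0,0,0.6],
  ],
)

```text
time: 2.25
ee_pos: [0.1856, 0.598, 0.3073]
eef_rot: [-1.373, -2.825, -0.007]
wrist_force: [-0.2, -0.2, -0.1]
width: 0.0121
```

```bash
cat >> h.py <<'E'
def go(pos,jaw=None):
    s=sense();Rm=R.from_rotvec(s['eef_rot']);d=Rm.inv().apply(np.array(pos)-s['ee_pos'])*100
    out=[d.round(2)]
    if jaw is not None:
        y=np.array([np.cos(jaw),np.sin(jaw),0]); z=np.array([0,0,-1.]); x=np.cross(y,z)
        out.append((Rm.inv()*R.from_matrix(np.c_[x,y,z])).as_rotvec().round(3))
    print('pos',s['ee_pos'].round(4),'jaw',round(float(np.arctan2(*Rm.as_matrix()[1::-1,1])),3),'F',s['wrist_force'].round(1),'t',round(s['time'],2)); print(out)
E
python3 - <<'E'
from h import *
go([.552,-.263,.30],.035)
c=capture('top')
# rail edges: sub-pixel via LSD
g=cv2.cvtColor(c['img'],cv2.COLOR_RGB2GRAY)
l=cv2.createLineSegmentDetector(0).detect(g)[0][:,0]
for a in l:
    L=np.hypot(a[2]-a[0],a[3]-a[1])
    if L>35 and 195<a[1]<260 and 145<a[0]<352 and abs(a[2]-a[0])>30:
        p=ray(c,a[0],a[1],.042);q=ray(c,a[2],a[3],.042);d=p-q;d*=np.sign(d[1]);print(a.round(1),p.round(4),q.round(4),round(-d[0]/d[1],4))
E
```

```text
pos [0.1856 0.598  0.3073] jaw 0.666 F [-0.2 -0.2 -0.1] t 2.25
[array([-90.34, -24.39,   0.43]), array([ 0.003, -0.003,  0.631])]
[258.2 236.9 216.9 238.5] [0.5144 0.0273 0.042 ] [0.5093 0.1438 0.042 ] 0.0438
[151.8 220.5 211.9 218.7] [0.5594 0.331  0.042 ] [0.5657 0.1601 0.042 ] 0.0372
[218.1 241.6 258.2 240.2] [0.5004 0.14   0.042 ] [0.505  0.0272 0.042 ] 0.0414
[218.1 249.6 268.2 247.9] [0.4779 0.1393 0.042 ] [ 0.4836 -0.0014  0.042 ] 0.0408
[210.6 215.3 153.1 216.8] [0.5754 0.164  0.042 ] [0.5701 0.3281 0.042 ] 0.0325
[153.1 251.5 211.9 249.8] [0.4716 0.3217 0.042 ] [0.4772 0.1567 0.042 ] 0.0342
[151.9 243.5 210.7 241.9] [0.4938 0.3267 0.042 ] [0.4994 0.161  0.042 ] 0.0334
[274.4 240.4 344.4 237.7] [ 0.5048 -0.0186  0.042 ] [ 0.5136 -0.2162  0.042 ] 0.0447
[210.6 238.3 153.1 240. ] [0.5095 0.1615 0.042 ] [0.5039 0.3238 0.042 ] 0.035
[346.9 216.1 444.4 216.6] [ 0.5753 -0.2244  0.042 ] [ 0.5756 -0.5018  0.042 ] 0.001
[253.1 251.7 161.9 254. ] [0.4727 0.0407 0.042 ] [0.4647 0.2967 0.042 ] 0.0311
[343.1 211.  295.6 212.6] [ 0.5901 -0.2141  0.042 ] [ 0.5847 -0.0784  0.042 ] 0.0401
[154.4 236.9 208.1 235.1] [0.5125 0.3208 0.042 ] [0.5187 0.1689 0.042 ] 0.0406
```

move_arm(
  moves=[
    [0,-90,-24.4,0.4,0,0,0.63],
    [0,-90,-24.4,0.4,0,0,0.63],
    [0,-90,-24.4,0.4,0,0,0.63],
    [0,-90,-24.4,0.4,0,0,0.63],
    [0,-90,-24.4,0.4,0,0,0.63],
  ],
)

```text
time: 2.92
ee_pos: [0.3071, 0.3072, 0.3029]
eef_rot: [-2.182, -2.259, -0.003]
wrist_force: [1.4, 0.8, 0.1]
width: -0.0001
```

Run:
```python
from h import *
go([.553,-.263,.30],.038);print(sense()['joints'])
```

```text
pos [0.3071 0.3072 0.3029] jaw 0.035 F [1.4 0.8 0.1] t 2.92
[array([-57.85,  22.58,   0.2 ]), array([ 0.001, -0.002, -0.003])]
[6.47014753e-01 1.13018204e-01 1.60935610e+00 1.06678356e-03
 1.41718198e+00 6.11913393e-01]
```

move_arm(
  moves=[
    [0,-57.9,22.6,0,0,0,0],
    [0,-57.9,22.6,0,0,0,0],
    [0,-57.9,22.6,0,0,0,0],
    [0,-57.9,22.6,0,0,0,0],
    [0,-57.9,22.6,0,0,0,0],
  ],
)

```text
time: 3.55
ee_pos: [0.4307, 0.02, 0.3025]
eef_rot: [-2.181, -2.261, -0.004]
wrist_force: [0.7, 0.3, 0.5]
width: 0.0001
```

move_arm(
  moves=[
    [0,-30,11.7,0,0,0,0],
    [0,-30,11.7,0,0,0,0],
    [0,-30,11.7,0,0,0,0],
    [0,-30,11.7,0,0,0,0],
    [0,-30,11.7,0,0,0,0],
  ],
)

```text
time: 4.18
ee_pos: [0.5542, -0.267, 0.3016]
eef_rot: [-2.179, -2.262, -0.004]
wrist_force: [1.1, 0.4, 1.2]
width: -0.0
```

Run:
```python
from h import *
go([.553,-.263,.15],.038);go([.553,-.263,.046],.038)
c=capture('wrist');save(c,'w1');c=capture('scene');save(c,'s1')
```

```text
pos [ 0.5542 -0.267   0.3016] jaw 0.037 F [1.1 0.4 1.2] t 4.17
[array([ 0.37, -0.12, 15.17]), array([ 0.001, -0.002, -0.001])]
pos [ 0.5542 -0.267   0.3016] jaw 0.037 F [1.1 0.4 1.2] t 4.17
[array([ 0.34, -0.13, 25.57]), array([ 0.001, -0.002, -0.001])]
```

View pics/w1.png

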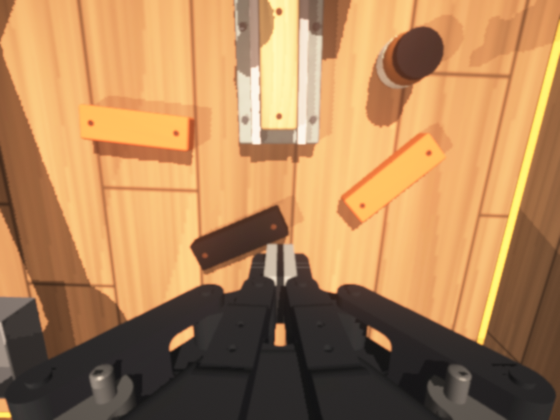

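View pics/s1.png

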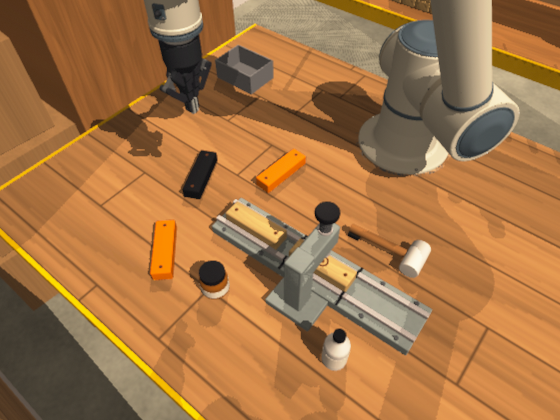

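move_arm(
  moves=[
    [0,0.3,-0.1,6,0,0,0],
    [0,0.3,-0.1,12,0,0,0],
    [0,0.3,-0.1,18,0,0,0],
    [0,0.3,-0.1,22,0,0,0],
    [0,0.3,-0.1,24,0,0,0],
  ],
)

```text
time: 4.9
ee_pos: [0.5524, -0.2657, 0.0576]
eef_rot: [-2.179, -2.257, -0.001]
wrist_force: [0.8, -1.3, 0.1]
width: 0.0002
```

Run:
```python
from h import *
go([.553,-.263,.046],.038)
c=capture('scene');save(c,'s2');c=capture('top');save(c,'t2')
a=c['img'][170:300,160:380,::-1]
cv2.imwrite('pics/t2c.png',cv2.resize(a,None,fx=3.6,fy=3.6,interpolation=cv2.INTER_CUBIC))
```

```text
pos [ 0.5524 -0.2657  0.0576] jaw 0.035 F [ 0.8 -1.3  0.1] t 4.9
[array([0.26, 0.07, 1.16]), array([-0.003, -0.004, -0.003])]
```

View pics/t2c.png

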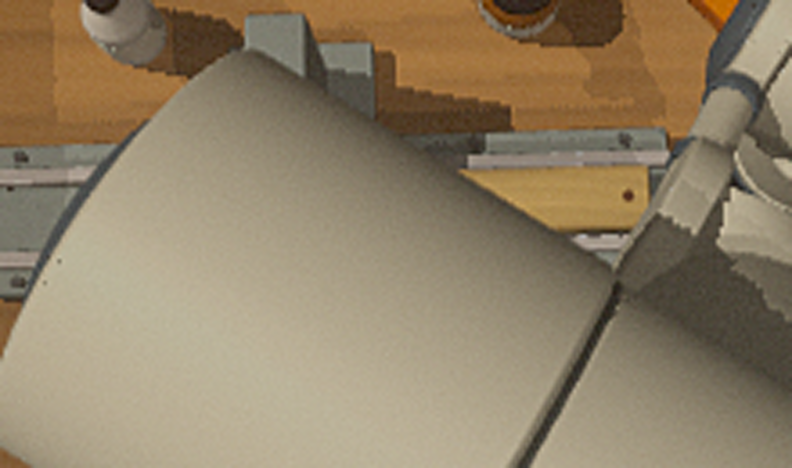

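View pics/s2.png

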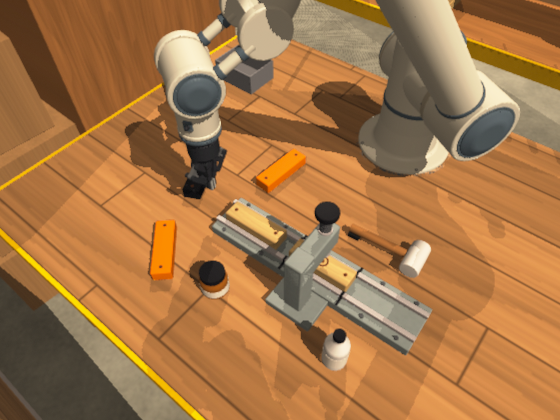

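move_arm(
  moves=[
    [0,0,0.1,0.4,0,0.13,0],
    [0,0,0.1,1.2,0,0.26,0],
    [0,0,0.1,1.3,0,0.26,0],
    [0,0,0.1,1.3,0,0.26,0],
  ],
)

```text
time: 5.5
ee_pos: [0.5533, -0.2655, 0.0455]
eef_rot: [-2.042, -2.114, -0.266]
wrist_force: [0.4, 0.6, -0.3]
width: 0.0002
```

```bash
cat >> h.py <<'E'
C=np.array([.541,.0715]);YAW=.038
def pf(p): 
    d=np.array(p[:2])-C;c,s=np.cos(YAW),np.sin(YAW);return np.array([c*d[0]+s*d[1],-s*d[0]+c*d[1]])
def wf(x,y,z):
    c,s=np.cos(YAW),np.sin(YAW);return np.array([C[0]+c*x-s*y,C[1]+s*x+c*y,z])
E
python3 - <<'E'
from h import *
for y in (-.28,-.2,-.1): go(wf(0,y,.045))
s=sense();print(s['eef_rot'],pf(s['ee_pos']),s['width']); print(R.from_rotvec(s['eef_rot']).as_matrix().round(3))
E
```

```text
pos [ 0.5533 -0.2655  0.0455] jaw 0.035 F [ 0.4  0.6 -0.3] t 5.5
[array([5.51, 0.03, 1.54])]
pos [ 0.5533 -0.2655  0.0455] jaw 0.035 F [ 0.4  0.6 -0.3] t 5.5
[array([1.324e+01, 1.000e-02, 3.610e+00])]
pos [ 0.5533 -0.2655  0.0455] jaw 0.035 F [ 0.4  0.6 -0.3] t 5.5
[array([ 2.29e+01, -2.00e-02,  6.20e+00])]
[-2.04196712 -2.11383211 -0.26584714] [-0.0004773  -0.33722348] 0.00019181078783792976
[[-0.033  0.999 -0.012]
 [ 0.965  0.035  0.259]
 [ 0.259 -0.003 -0.966]]
```

move_arm(
  moves=[
    [0,2.9,0,0.78,0,0,0],
    [0,3.9,0,1.05,0,0,0],
    [0,4.8,0,1.29,0,0,0],
    [0,5.8,0,1.55,0,0,0],
    [0,6.8,0,1.82,0,0,0],
  ],
)

```text
time: 6.12
ee_pos: [0.5509, -0.1947, 0.0456]
eef_rot: [-2.042, -2.114, -0.266]
wrist_force: [-0.1, -0.9, -0.5]
width: 0.0
```

Run:
```python
from h import *
go(wf(0,-.15,.046))
s=sense();print(pf(s['ee_pos']))
c=capture('wrist');save(c,'w3');c=capture('scene');save(c,'s3')
```

```text
pos [ 0.5509 -0.1947  0.0456] jaw 0.035 F [-0.1 -0.9 -0.5] t 6.12
[array([11.25, -0.02,  2.98])]
[-1.93442849e-04 -2.66427974e-01]
```

View pics/w3.png

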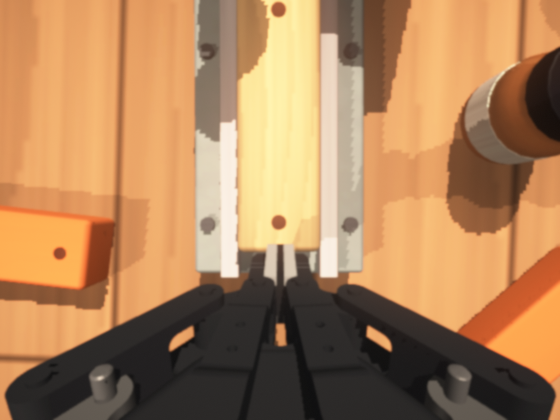

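View pics/s3.png

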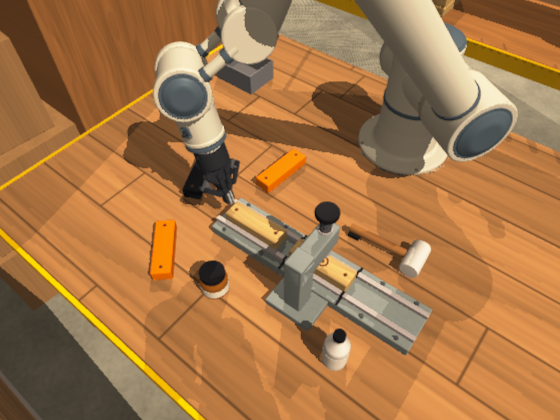

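move_arm(
  moves=[
    [0,1.9,0,0.5,0,0,0],
    [0,3.9,0,1.03,0,0,0],
    [0,5.8,0,1.54,0,0,0],
    [0,7.2,0,1.91,0,0,0],
    [0,7.8,0,2.07,0,0,0],
  ],
)

```text
time: 6.85
ee_pos: [0.5477, -0.1123, 0.0459]
eef_rot: [-2.04, -2.115, -0.265]
wrist_force: [1.3, 0.2, 0.6]
width: -0.0002
```

Run:
```python
from h import *
go(wf(0,-.12,.046),.038)
s=sense();print(pf(s['ee_pos']))
c=capture('wrist');save(c,'w4')
r=recognise(c,'fresh_handle');r2=spot_point(c,'fresh_handle')
for q in r[:2]+r2[:2]: P=w(c,q['location']);print(q['score'],P,pf(P))
c=capture('scene');save(c,'s4')
```

```text
pos [ 0.5477 -0.1123  0.0459] jaw 0.037 F [1.3 0.2 0.6] t 6.85
[array([6.18, 0.02, 1.65]), array([-0.003, -0.263, -0.002])]
[-0.00028033 -0.18394662]
0.96 [ 0.75510983 -0.21601442  0.0165949 ] [ 0.20303234 -0.29544108]
0.84 [ 0.54335308 -0.08748608  0.06372573] [-0.00368863 -0.1589607 ]
0.88 [ 0.33998074 -0.21039604  0.00309187] [-0.21158361 -0.27405564]
0.78 [ 0.54673536 -0.12307805  0.0304332 ] [-0.00166097 -0.19465547]
```

View pics/w4.png

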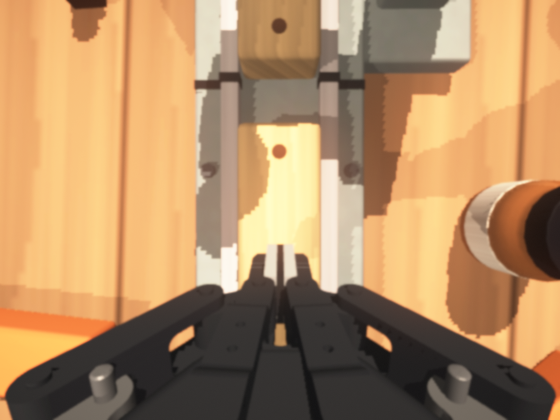

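View pics/s4.png

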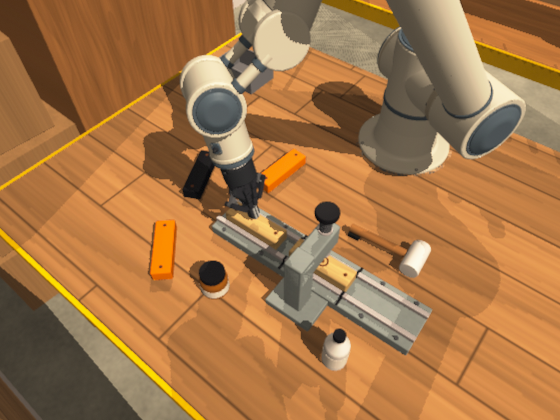

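Run:
```python
from h import *
s=sense();p=s['ee_pos']
c=capture('scene');print(px(c,p)); 
i=c['img'][:,:,::-1].copy()
a=cv2.resize(i[160:290,190:340],None,fx=5,fy=4.6*5/4.6,interpolation=cv2.INTER_CUBIC)[:600]
u,v=px(c,p);cv2.circle(a,(int((u-190+.5)*5),int((v-160+.5)*5)),4,(0,0,255),1)
for y in(-.08,.08):
  for x in (-.027,.027):
    u,v=px(c,wf(x,y,.042));cv2.circle(a,(int((u-190+.5)*5),int((v-160+.5)*5)),3,(255,0,0),1)
cv2.imwrite('pics/s5.png',a)
w_=capture('wrist');print(px(w_,p),w_['T'])
```

```text
(np.float64(257.9431369134263), np.float64(226.69949431634782))
(np.float64(280.6325326836769), np.float64(234.3710490697072)) [[ 0.99937859 -0.03514336  0.00271631  0.54737694]
 [ 0.03510812  0.99931046  0.01208392 -0.09451126]
 [-0.00313911 -0.01198104  0.9999233   0.2376047 ]
 [ 0.          0.          0.          1.        ]]
```

View pics/s5.png

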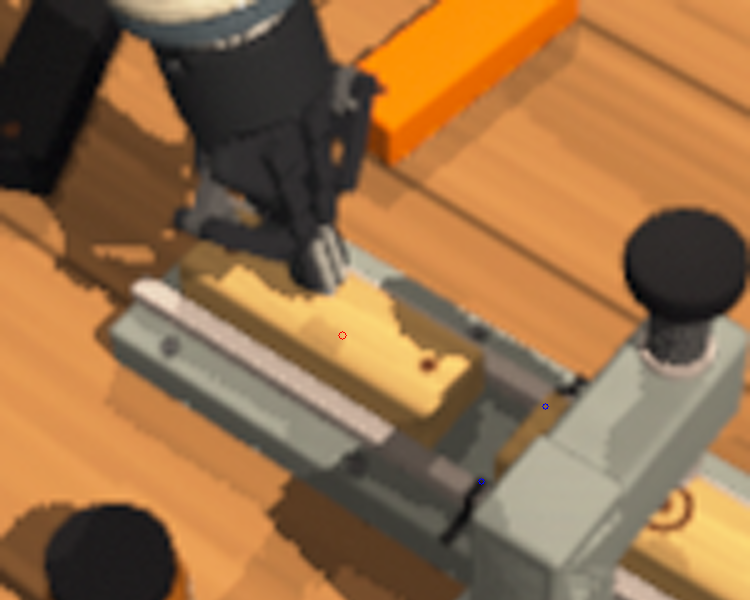

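Run:
```python
from h import *
s=sense();p=s['ee_pos'];z=R.from_rotvec(s['eef_rot']).as_matrix()[:,2]
c=capture('scene');d=capture('wrist')
for k in(0,.01,.015,.02,.025,.03): print(k,(p-k*z).round(3),np.round(px(c,p-k*z),1),np.round(px(d,p-k*z),1))
i=d['img'][200:290,220:340,::-1]; cv2.imwrite('pics/w5.png',cv2.resize(i,None,fx=6,fy=6,interpolation=cv2.INTER_CUBIC))
```

```text
0 [ 0.548 -0.114  0.046] [257.9 226.7] [280.7 234.7]
0.01 [ 0.548 -0.117  0.055] [256.9 223.9] [280.7 240.4]
0.015 [ 0.548 -0.118  0.06 ] [256.4 222.5] [280.7 243.5]
0.02 [ 0.548 -0.119  0.065] [255.9 221.1] [280.8 246.8]
0.025 [ 0.548 -0.121  0.07 ] [255.4 219.6] [280.8 250.3]
0.03 [ 0.548 -0.122  0.075] [254.9 218.2] [280.8 254. ]
```

View pics/w5.png

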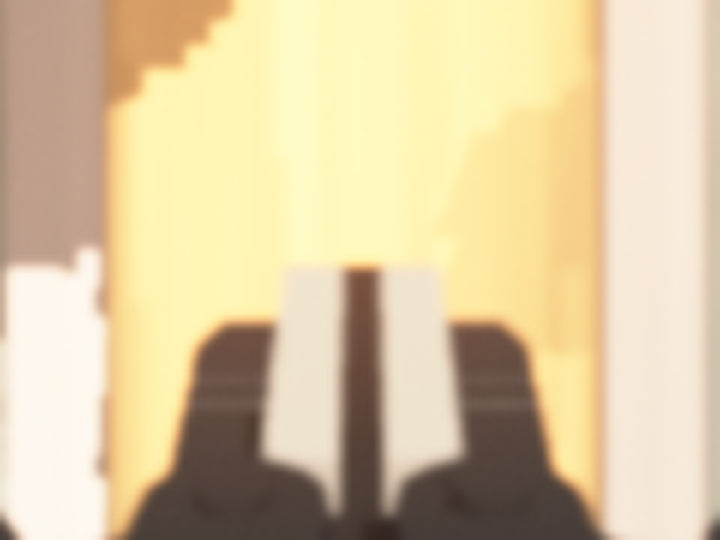

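Run:
```python
from h import *
s=sense();p=s['ee_pos'];M=R.from_rotvec(s['eef_rot']).as_matrix();z=M[:,2]
c=capture('scene');d=capture('wrist')
for o in (0,.006,.011):
  for k in(0,.01,.02,.025,.03,.035,.04): q=p+o*M[:,0]-k*z;print(o,k,q.round(3),np.round(px(c,q),1),np.round(px(d,q),1))
# stereo triangulation of tip front-centre: scene (255.3,217.6), wrist (280,244)
from scipy.optimize import least_squares
r=least_squares(lambda P:np.r_[np.array(px(c,P))-[255.3,217.6],np.array(px(d,P))-[280,244.]],p);print(r.x,r.fun,M.T@(r.x-p))
# handle near end/far end top edge from wrist: row 125
print(pf(ray(d,279,124,.064)),pf(ray(d,279,78,.064)),pf(ray(d,228,80,.042)),pf(ray(d,328,80,.042)))
```

```text
0 0 [ 0.548 -0.114  0.046] [257.9 226.7] [280.7 234.8]
0 0.01 [ 0.548 -0.117  0.055] [256.9 223.9] [280.7 240.6]
0 0.02 [ 0.548 -0.119  0.065] [255.9 221.1] [280.8 247. ]
0 0.025 [ 0.548 -0.12   0.07 ] [255.4 219.6] [280.8 250.4]
0 0.03 [ 0.548 -0.122  0.075] [254.9 218.2] [280.8 254.1]
0 0.035 [ 0.548 -0.123  0.08 ] [254.4 216.8] [280.9 258. ]
0 0.04 [ 0.548 -0.124  0.084] [253.9 215.3] [280.9 262.2]
0.006 0 [ 0.548 -0.108  0.047] [259.7 227.4] [280.7 226.1]
0.006 0.01 [ 0.548 -0.111  0.057] [258.7 224.6] [280.7 231.5]
0.006 0.02 [ 0.548 -0.113  0.067] [257.7 221.8] [280.8 237.4]
0.006 0.025 [ 0.548 -0.115  0.072] [257.2 220.4] [280.8 240.6]
0.006 0.03 [ 0.548 -0.116  0.076] [256.7 218.9] [280.8 244.1]
0.006 0.035 [ 0.548 -0.117  0.081] [256.2 217.5] [280.9 247.7]
0.006 0.04 [ 0.548 -0.119  0.086] [255.7 216. ] [280.9 251.6]
0.011 0 [ 0.547 -0.103  0.049] [261.2 228. ] [280.7 218.7]
0.011 0.01 [ 0.548 -0.106  0.058] [260.2 225.2] [280.7 223.7]
0.011 0.02 [ 0.548 -0.109  0.068] [259.2 222.4] [280.8 229.3]
0.011 0.025 [ 0.548 -0.11   0.073] [258.7 221. ] [280.8 232.3]
0.011 0.03 [ 0.548 -0.111  0.078] [258.2 219.5] [280.8 235.5]
0.011 0.035 [ 0.548 -0.112  0.082] [257.7 218.1] [280.9 238.9]
0.011 0.04 [ 0.548 -0.114  0.087] [257.2 216.6] [280.9 242.6]
[ 0.5476716  -0.11547404  0.08102036] [1.57759766 0.16959296 0.1888235  0.28733299] [ 0.00771194 -0.00036477 -0.03439329]
[-0.00096556 -0.11850706] [-0.00088271 -0.0915845 ] [-0.03476117 -0.08331112] [ 0.0314101  -0.08360605]
```

The fingertips are really about 34 mm behind the reported TCP (two-camera fix), so they passed over the bar without touching it. I'll back off and lower.

move_arm(
  moves=[
    [0,-5,0,-1.34,0,0,0],
    [0,-10,0,-2.67,0,0,0],
    [0,-14.5,0,-3.87,0,0,0],
    [0,-15,0,-4.0,0,0,0],
  ],
)

```text
time: 7.85
ee_pos: [0.5534, -0.2723, 0.0453]
eef_rot: [-2.046, -2.112, -0.266]
wrist_force: [-0.6, 1.5, -0.3]
width: 0.0001
```

move_arm(
  moves=[
    [0,-0.4,0,1.6,0,0,0],
    [0,-0.8,0,3.1,0,0,0],
    [0,-0.8,0,3.1,0,0,0],
  ],
)

```text
time: 8.22
ee_pos: [0.5522, -0.2702, 0.0115]
eef_rot: [-2.042, -2.11, -0.265]
wrist_force: [0.6, 0.5, 0.5]
width: -0.0001
```

Run:
```python
from h import *
go(wf(0,-.15,.013),.038)
s=sense();p=s['ee_pos'];M=R.from_rotvec(s['eef_rot']).as_matrix()
print(pf(p),s['width'])
c=capture('scene');d=capture('wrist');save(d,'w6')
for k in (0,.034): q=p-k*M[:,2];print(q,px(c,q),px(d,q))
a=cv2.resize(c['img'][110:240,150:300,::-1],None,fx=5,fy=5,interpolation=cv2.INTER_CUBIC)[:600];cv2.imwrite('pics/s6.png',a)
```

```text
pos [ 0.5522 -0.2702  0.0115] jaw 0.033 F [0.6 0.5 0.5] t 8.22
[array([18.56,  0.08,  4.85]), array([-0.005, -0.264, -0.005])]
[-0.00174225 -0.34186906] -0.00010733805706983671
[ 0.5522469  -0.27018845  0.01147017] (np.float64(213.25856950634022), np.float64(206.41299283099306)) (np.float64(279.80023970561666), np.float64(233.73202184947513))
[ 0.55272013 -0.27903805  0.04429487] (np.float64(209.2108301324168), np.float64(197.13177015078932)) (np.float64(279.8738796288405), np.float64(255.88873970170678))
```

View pics/s6.png

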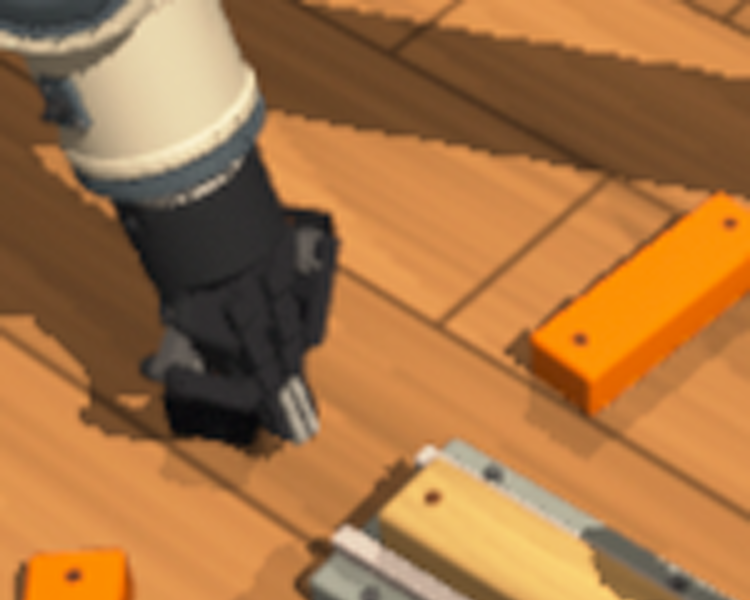

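View pics/w6.png

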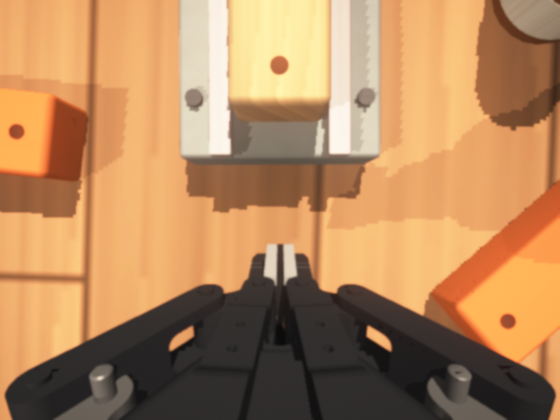

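move_arm(
  moves=[
    [0,2.9,0.1,0.78,0,0,0],
    [0,4.3,0.1,1.15,0,0,0],
    [0,5.8,0.1,1.55,0,0,0],
    [0,6.8,0.1,1.82,0,0,0],
    [0,7.7,0.1,2.06,0,0,0],
  ],
)

```text
time: 8.95
ee_pos: [0.5519, -0.1913, 0.0132]
eef_rot: [-2.045, -2.113, -0.266]
wrist_force: [-0.6, -2.0, 1.6]
width: -0.0002
```

```bash
cat >> h.py <<'E'
def look(n,u0,v0,goal):
    go(goal,YAW);s=sense();p=s['ee_pos'];M=R.from_rotvec(s['eef_rot']).as_matrix()
    print('tcp pf',pf(p),'tip pf',pf(p-.034*M[:,2]),(p-.034*M[:,2])[2])
    c=capture('scene');d=capture('wrist');save(d,'w'+n)
    a=cv2.resize(c['img'][v0:v0+120,u0:u0+150,::-1],None,fx=5,fy=5,interpolation=cv2.INTER_CUBIC)
    for y in(-.08,.08):
      for x in (-.027,.027):
        u,v=px(c,wf(x,y,.042));cv2.circle(a,(int((u-u0+.5)*5),int((v-v0+.5)*5)),3,(255,0,0),1)
    cv2.imwrite('pics/s'+n+'.png',a);return c,d
E
python3 - <<'E'
from h import *
look('7',190,150,wf(0,-.15,.013))
E
```

```text
pos [ 0.5519 -0.1913  0.0132] jaw 0.033 F [-0.6 -2.   1.6] t 8.95
[array([10.92, -0.14,  2.94]), array([-0.002, -0.261, -0.005])]
tcp pf [ 0.00086069 -0.26305696] tip pf [ 0.00090871 -0.27184011] 0.04604752019375683
```

View pics/s7.png

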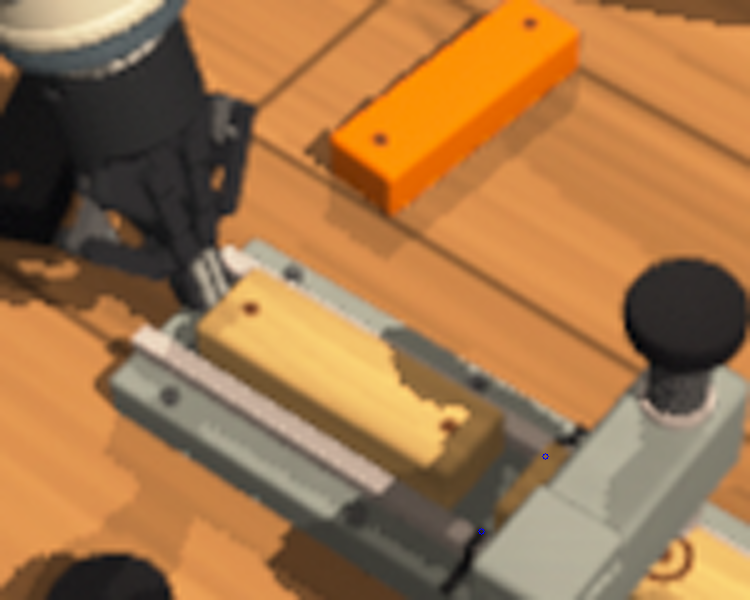

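View pics/w7.png

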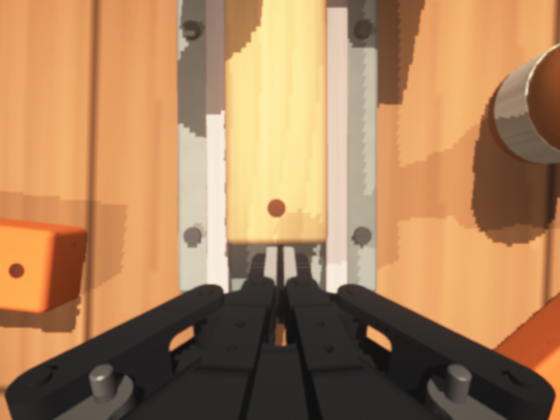

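Run:
```python
from h import *
d=capture('wrist')
for r in (238,243): print(pf(ray(d,277,r,.064)))
go(wf(0,-.1,.013),YAW)
```

```text
[-0.00115344 -0.25883028]
[-0.00116478 -0.26123242]
pos [ 0.5515 -0.1912  0.0131] jaw 0.033 F [ 0.1 -0.2  0.3] t 9.1
[array([15.73, -0.13,  4.23]), array([-0.003, -0.262, -0.005])]
```

move_arm(
  moves=[
    [0,1.5,0,0.4,0,0,0],
    [0,3.2,-0.1,0.86,0,0,0],
    [0,4.9,-0.1,1.31,0,0,0],
    [0,6.5,-0.1,1.74,0,0,0],
    [0,7.7,-0.1,2.06,0,0,0],
  ],
)

```text
time: 9.72
ee_pos: [0.5477, -0.1102, 0.0131]
eef_rot: [-2.043, -2.113, -0.265]
wrist_force: [-0.9, -2.6, -1.8]
width: -0.0002
```

Run:
```python
from h import *
c,d=look('8',210,160,wf(0,-.1,.013))
```

```text
pos [ 0.5477 -0.1102  0.0131] jaw 0.034 F [-0.9 -2.6 -1.8] t 9.72
[array([ 7.9 , -0.01,  2.13]), array([-0.003, -0.262, -0.004])]
tcp pf [-0.00021187 -0.18180059] tip pf [-1.24199895e-04 -1.90613449e-01] 0.045963412653615095
```

View pics/s8.png

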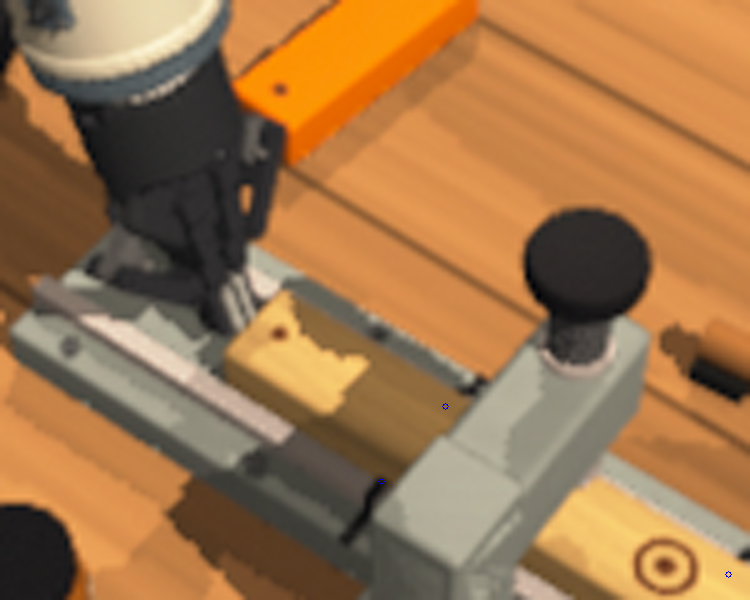

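View pics/w8.png

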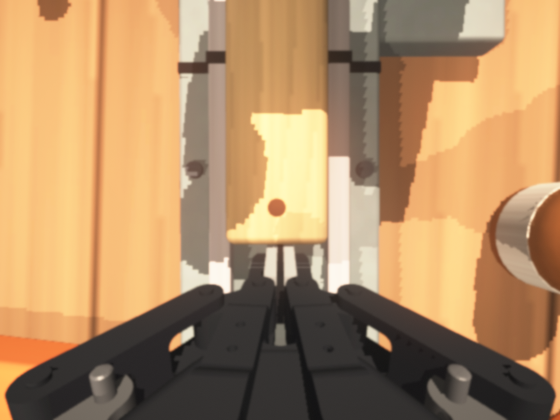

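move_arm(
  moves=[
    [0,1.6,0,0.43,0,0,0],
    [0,3.3,0,0.89,0,0,0],
    [0,5.0,0,1.35,0,0,0],
    [0,6.3,0,1.7,0,0,0],
    [0,7.0,0,1.89,0,0,0],
  ],
)

```text
time: 10.45
ee_pos: [0.5449, -0.0365, 0.0131]
eef_rot: [-2.041, -2.113, -0.265]
wrist_force: [-0.7, -3.5, 0.2]
width: -0.0001
```

```bash
cat >> h.py <<'E'
def marks(d,n):
    a=d['img'][150:290,170:390,::-1];cv2.imwrite('pics/m'+n+'.png',cv2.resize(a,None,fx=3.6,fy=3.6,interpolation=cv2.INTER_CUBIC))
E
python3 - <<'E'
from h import *
c,d=look('9',210,160,wf(0,-.09,.013));marks(d,'9')
E
```

```text
pos [ 0.5449 -0.0365  0.0131] jaw 0.035 F [-0.7 -3.5  0.2] t 10.45
[array([1.74, 0.02, 0.48]), array([-0.004, -0.263, -0.003])]
tcp pf [-0.00023472 -0.10802013] tip pf [-0.00011848 -0.1168535 ] 0.04596273961648245
```

View pics/m9.png

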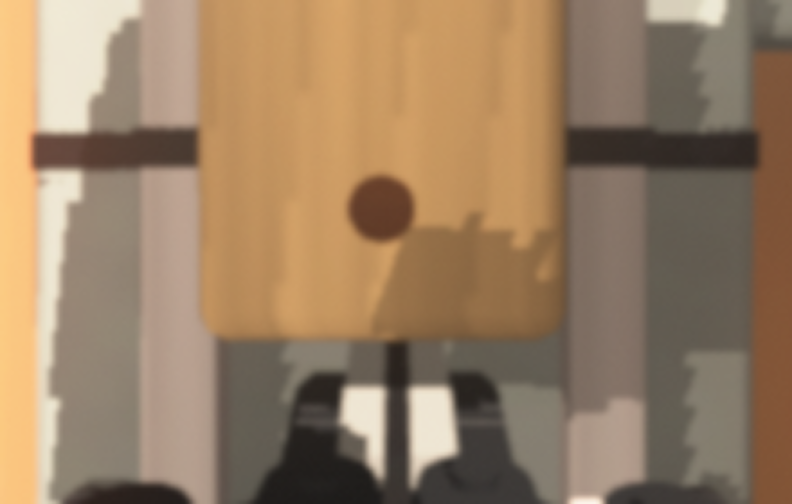

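View pics/s9.png

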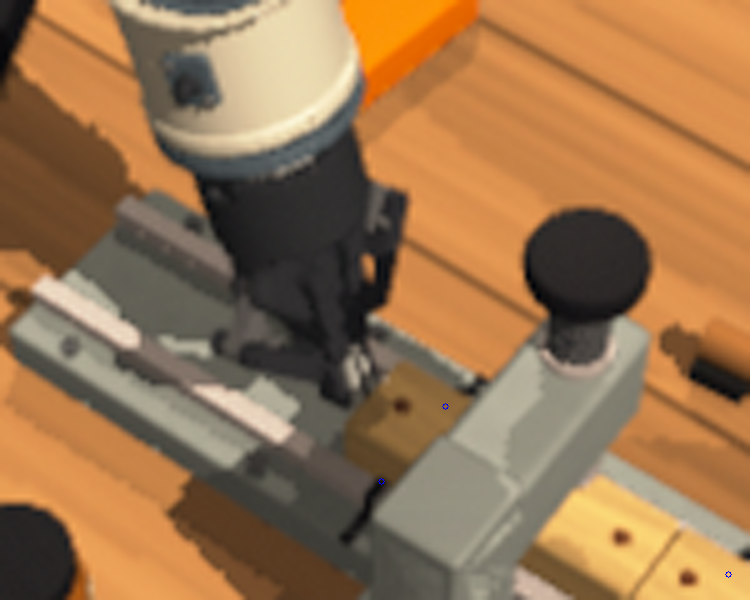

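```bash
cat >> h.py <<'E'
def gap(d,rm,re):
    f=lambda v:150+(v+.5)/3.6-.5
    m=ray(d,280,f(rm),.042)
    for z in(.064,.061): e=ray(d,280,f(re),z);print('mark',pf(m).round(4),'end',pf(e).round(4),'togo mm',((pf(m)-pf(e))[1]*1000).round(1))
E
python3 - <<'E'
from h import *
d=capture('wrist');gap(d,148.5,339);print(d['T'][:3,3])
E
```

```text
mark [-0.0006 -0.0809] end [-0.0006 -0.1074] togo mm 26.4
mark [-0.0006 -0.0809] end [-0.0006 -0.1078] togo mm 26.8
[ 0.54439138 -0.0171935   0.20489911]
```

move_arm(
  moves=[
    [0,0.8,0,0.22,0,0,0],
    [0,1.5,0,0.41,0,0,0],
    [0,2.0,0,0.54,0,0,0],
    [0,2.2,0,0.6,0,0,0],
  ],
)

```text
time: 11.1
ee_pos: [0.544, -0.0139, 0.013]
eef_rot: [-2.041, -2.113, -0.265]
wrist_force: [0.4, -3.6, 1.1]
width: -0.0
```

Run:
```python
from h import *
c,d=look('10',210,160,wf(0,-.08,.013));marks(d,'10')
```

```text
pos [ 0.544  -0.0139  0.013 ] jaw 0.036 F [ 0.4 -3.6  1.1] t 11.1
[array([0.52, 0.02, 0.15]), array([-0.004, -0.263, -0.003])]
tcp pf [-0.00024751 -0.08544174] tip pf [-0.00012443 -0.09428407] 0.04587977490156828
```

View pics/m10.png

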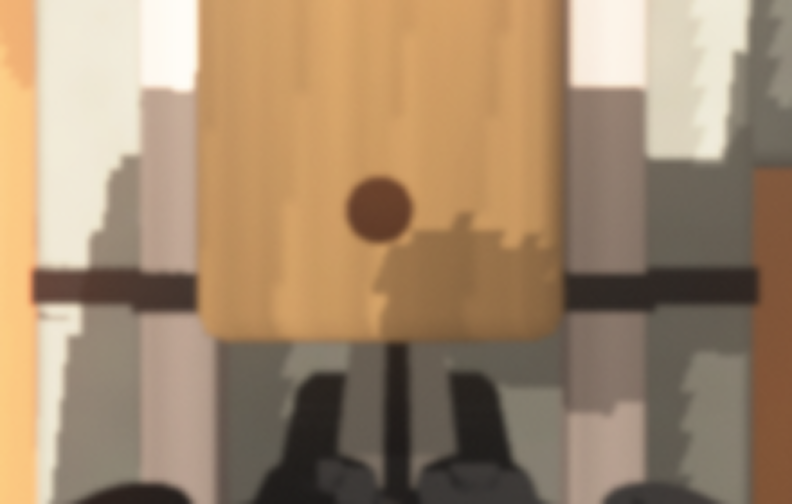

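View pics/s10.png

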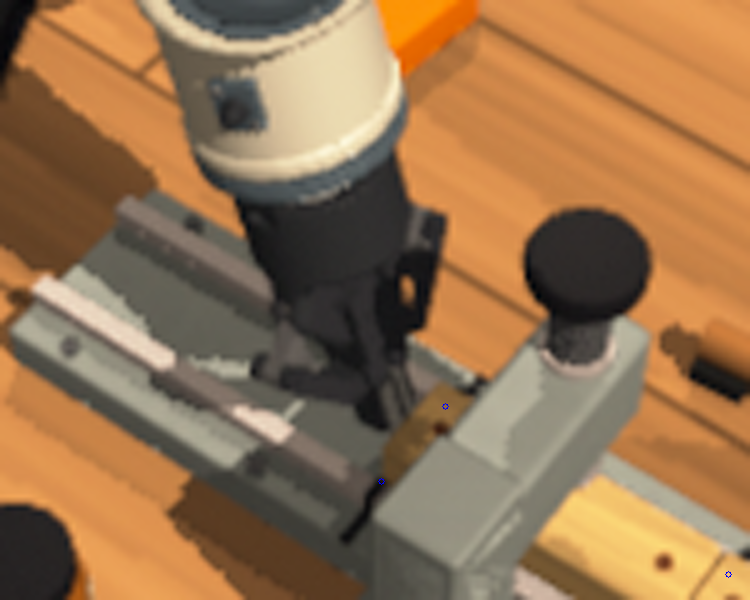

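Run:
```python
from h import *
d=capture('wrist');gap(d,292,340)
s=spot_point(d,'fresh_handle')
for q in s[:3]:print(q['score'],pf(w(d,q['location'])))
```

```text
mark [-0.0006 -0.0804] end [-0.0005 -0.0849] togo mm 4.5
mark [-0.0006 -0.0804] end [-0.0005 -0.0853] togo mm 4.9
0.81 [-0.00297952 -0.00332671]
```

move_arm(
  moves=[
    [0,0.2,0,0.05,0,0,0],
    [0,0.42,0,0.12,0,0,0],
    [0,0.42,0,0.12,0,0,0],
  ],
)

```text
time: 11.68
ee_pos: [0.5438, -0.0096, 0.013]
eef_rot: [-2.041, -2.113, -0.265]
wrist_force: [0.1, -1.1, 0.0]
width: -0.0001
```

Run:
```python
from h import *
c,d=look('11',250,200,wf(0,-.08,.013));marks(d,'11')
```

```text
pos [ 0.5438 -0.0096  0.013 ] jaw 0.035 F [ 0.1 -1.1  0. ] t 11.68
[array([0.11, 0.03, 0.02]), array([-0.004, -0.263, -0.003])]
tcp pf [-0.00031466 -0.08112742] tip pf [-0.00018643 -0.08998219] 0.04577656665732539
```

View pics/m11.png

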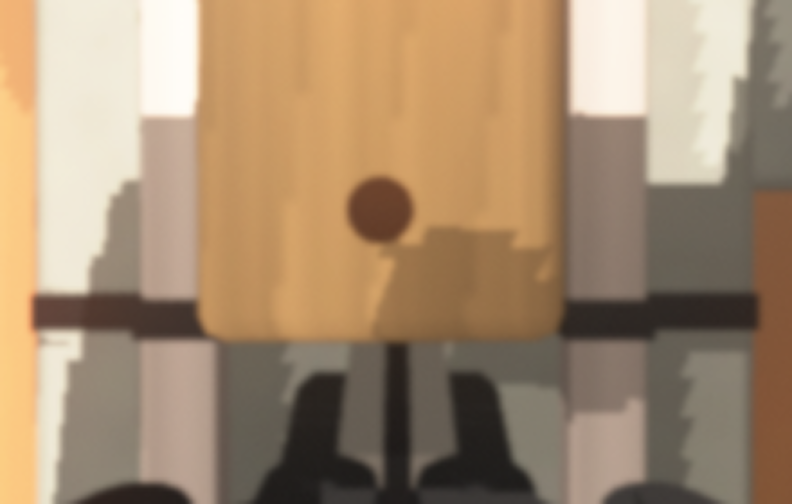

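View pics/s11.png

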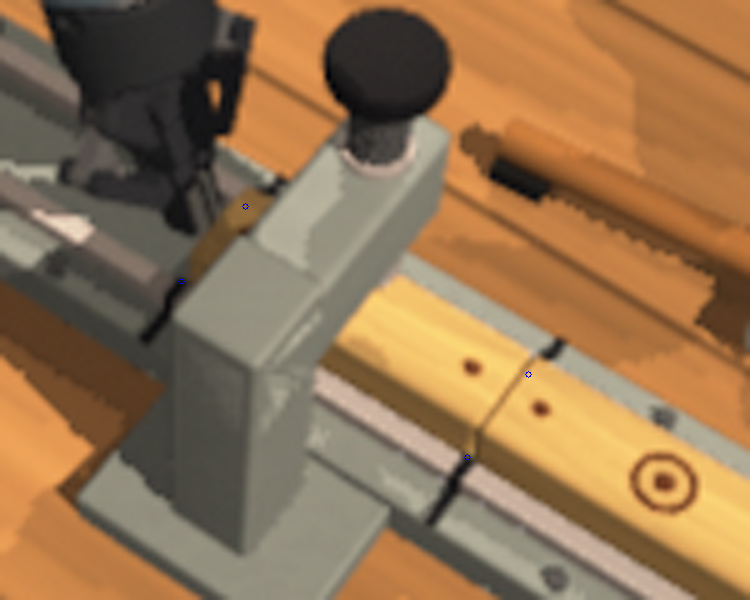

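Run:
```python
from h import *
d=capture('wrist');gap(d,319,340)
c=capture('scene')
f=lambda u,v:(250+(u+.5)/5-.5,200+(v+.5)/5-.5)
# joint between handles at top: zoom (530,362)-(478,432); marks rail: (553,349),(462,470)
for p,z in [((528,357),.064),((479,428),.064),((557,349),.042),((463,470),.042),((449,495),.042)]: print(pf(ray(c,*f(*p),z)).round(4))
```

```text
mark [-0.0006 -0.0802] end [-0.0005 -0.0806] togo mm 0.3
mark [-0.0006 -0.0802] end [-0.0005 -0.081 ] togo mm 0.7
[-0.0217  0.08  ]
[0.0228 0.0809]
[-0.0465  0.0843]
[0.0336 0.0818]
[0.0479 0.0833]
```

move_arm(
  moves=[
    [0,0.07,0,0.02,0,0,0],
    [0,0.07,0,0.02,0,0,0],
  ],
)

```text
time: 12.12
ee_pos: [0.5438, -0.009, 0.0129]
eef_rot: [-2.041, -2.112, -0.265]
wrist_force: [-0.3, -3.0, 0.9]
width: 0.0002
```

Run:
```python
from h import *
c,d=look('12',250,200,wf(0,-.08,.013));marks(d,'12')
a=cv2.resize(c['img'][250:310,320:400,::-1],None,fx=9,fy=9,interpolation=cv2.INTER_CUBIC);cv2.imwrite('pics/j12.png',a)
```

```text
pos [ 0.5438 -0.009   0.0129] jaw 0.035 F [-0.3 -3.   0.9] t 12.12
[array([0.05, 0.03, 0.01]), array([-0.004, -0.263, -0.003])]
tcp pf [-0.00030658 -0.0805066 ] tip pf [-0.00017765 -0.08936136] 0.045750238776349324
```

View pics/j12.png

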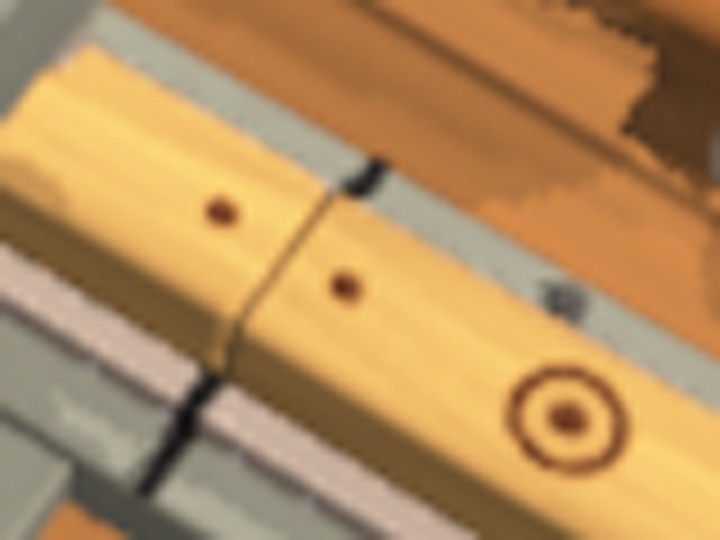

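View pics/m12.png

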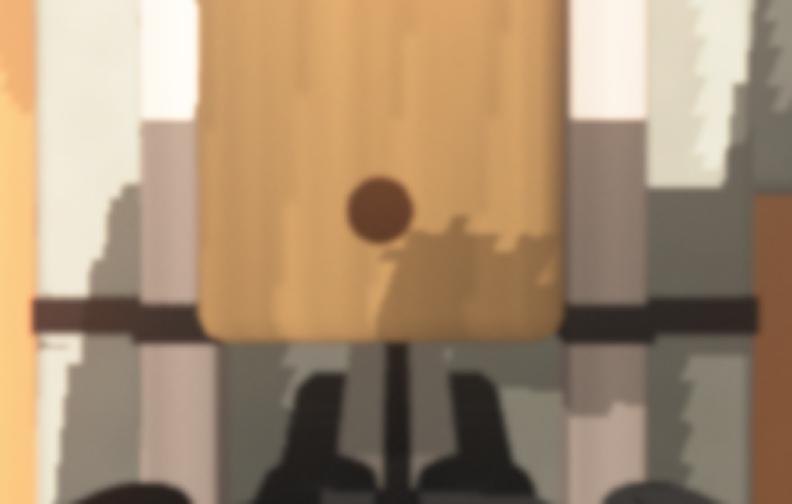

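Both marks now agree to within about 1 mm. I'll retract and go up to the plunger.

move_arm(
  moves=[
    [0,-2,0,-0.54,0,0,0],
    [0,-5,0,-1.34,0,0,0],
    [0,-8,0,-2.15,0,0,0],
    [0,-7,0,-6,0,0,0],
    [0,-5.5,0,-11.5,0,0,0],
  ],
)

```text
time: 12.85
ee_pos: [0.546, -0.0933, 0.1097]
eef_rot: [-2.041, -2.109, -0.264]
wrist_force: [0.3, 0.2, -0.2]
width: 0.0005
```

Run:
```python
from h import *
go(wf(0,-.165,.30),.038)
```

```text
pos [ 0.546  -0.0933  0.1097] jaw 0.034 F [ 0.3  0.2 -0.2] t 12.85
[array([  4.97,  -0.02, -18.37]), array([-0.007, -0.265, -0.005])]
```

move_arm(
  moves=[
    [0,1.5,0,-5.8,-0.002,-0.07,0],
    [0,3,0,-11.5,-0.004,-0.14,-0.002],
    [0,4.9,0,-18,-0.007,-0.22,-0.005],
    [0,4.9,0,-18.5,-0.007,-0.265,-0.005],
    [0,4.9,0,-18.5,-0.007,-0.265,-0.005],
  ],
)

```text
time: 13.48
ee_pos: [0.5476, -0.0947, 0.3019]
eef_rot: [2.178, 2.263, 0.001]
wrist_force: [-1.8, -0.6, -0.8]
width: 0.0002
```

Run:
```python
from h import *
go(wf(0,0,.30),.038)
c=capture('scene');save(c,'s13')
for l in('plunger_top','head','fresh_handle','stamped_handle'):
  for q in spot_point(c,l)[:2]: P=w(c,q['location']);print(l,q['score'],P.round(4),pf(P).round(4))
d=capture('wrist');save(d,'w13')
for l in('plunger_top',):
  for f in (recognise,spot_point):
   for q in f(d,l)[:2]: P=w(d,q['location']);print(l,q['score'],P.round(4),pf(P).round(4))
```

```text
pos [ 0.5476 -0.0947  0.3019] jaw 0.038 F [-1.8 -0.6 -0.8] t 13.47
[array([16.63, -0.02,  0.18]), array([0.001, 0.001, 0.   ])]
plunger_top 0.85 [0.5385 0.0742 0.2502] [-0.0024  0.0028]
head 0.67 [0.5384 0.0734 0.1239] [-0.0025  0.002 ]
fresh_handle 0.85 [ 0.492  -0.3767  0.0013] [-0.066 -0.446]
fresh_handle 0.83 [0.5397 0.075  0.0307] [-0.0011  0.0035]
stamped_handle 0.75 [0.5272 0.2287 0.0309] [-0.0078  0.1576]
stamped_handle 0.72 [ 0.7244 -0.1008  0.0014] [ 0.1767 -0.1791]
plunger_top 0.57 [0.5425 0.0529 0.2478] [ 0.0007 -0.0186]
```

View pics/s13.png

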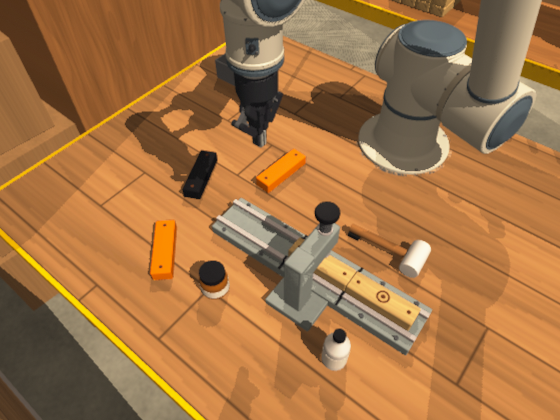

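View pics/w13.png

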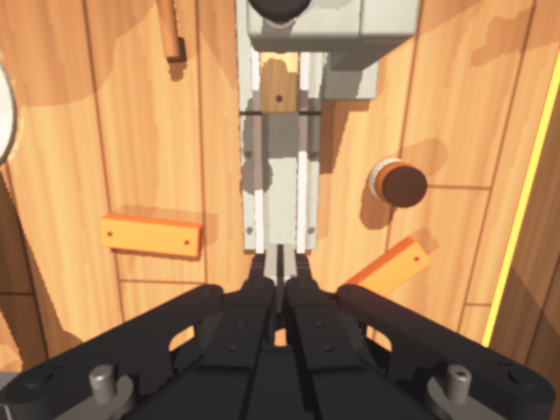

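move_arm(
  moves=[
    [0,5.5,0,0,0,0,0],
    [0,11,0,0,0,0,0],
    [0,15.5,-0.1,0,0,0,0],
    [0,16.8,-0.1,0,0,0,0],
    [0,16.8,-0.1,0,0,0,0],
  ],
)

```text
time: 14.5
ee_pos: [0.5401, 0.0733, 0.3003]
eef_rot: [-2.177, -2.263, 0.001]
wrist_force: [-0.5, -0.9, 0.7]
width: -0.0001
```

Run:
```python
from h import *
go([.540,.073,.225],.038)
c=capture('scene');a=cv2.resize(c['img'][130:250,260:400,::-1],None,fx=5,fy=5,interpolation=cv2.INTER_CUBIC)
p=sense()['ee_pos']
for k in (0,.034):
  u,v=px(c,p+[0,0,k]);cv2.circle(a,(int((u-260+.5)*5),int((v-130+.5)*5)),4,(0,0,255),1)
cv2.imwrite('pics/s14.png',a)
```

```text
pos [0.5401 0.0733 0.3003] jaw 0.038 F [-0.5 -0.9  0.7] t 14.5
[array([-0.03,  0.  ,  7.53]), array([-0.002, -0.   ,  0.   ])]
```

View pics/s14.png

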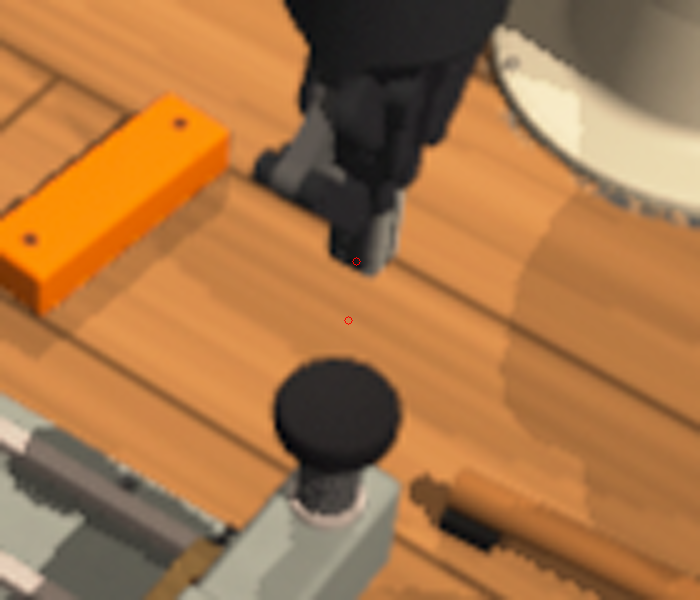

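move_arm(
  moves=[
    [0,0,0,3,0,0,0],
    [0,0,0,5.5,0,0,0],
    [0,0,0,7,0,0,0],
    [0,0,0,7.3,0,0,0],
  ],
)

```text
time: 15.05
ee_pos: [0.5399, 0.0717, 0.2267]
eef_rot: [-2.179, -2.26, 0.003]
wrist_force: [-0.9, 1.1, 0.7]
width: 0.0001
```

Run:
```python
from h import *
go([.540,.073,.20],.038)
c=capture('scene');a=cv2.resize(c['img'][130:250,260:400,::-1],None,fx=5,fy=5,interpolation=cv2.INTER_CUBIC);cv2.imwrite('pics/s15.png',a)
```

```text
pos [0.5399 0.0717 0.2267] jaw 0.036 F [-0.9  1.1  0.7] t 15.05
[array([0.13, 0.02, 2.67]), array([-0.003, -0.   , -0.002])]
```

View pics/s15.png

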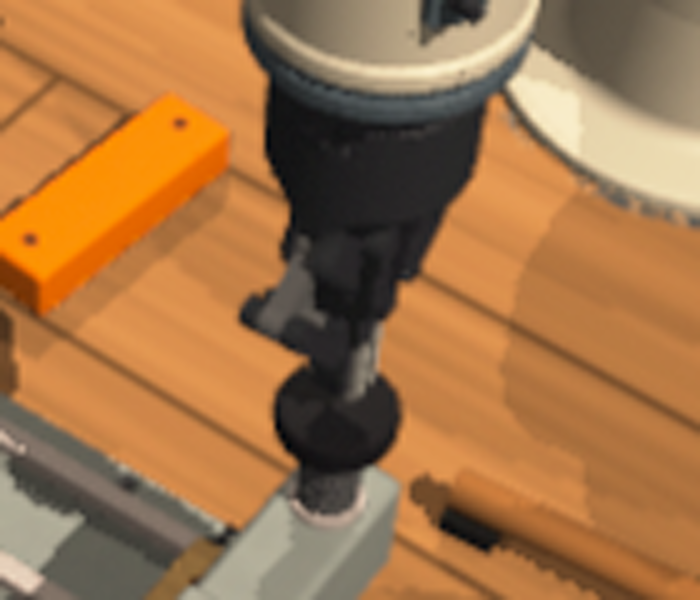

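move_arm(
  moves=[
    [0,0.1,0,0.6,0,0,0],
    [0,0.1,0,1.2,0,0,0],
    [0,0.1,0,1.8,0,0,0],
    [0,0.1,0,2.2,0,0,0],
  ],
)

```text
time: 15.6
ee_pos: [0.5403, 0.0729, 0.2051]
eef_rot: [-2.18, -2.261, 0.001]
wrist_force: [-1.4, 0.2, 6.3]
width: -0.0
```

move_arm(
  moves=[
    [0,0,0,0.7,0,0,0],
    [0,0,0,1.4,0,0,0],
    [0,0,0,2.0,0,0,0],
    [0,0,0,2.2,0,0,0],
  ],
)

```text
time: 16.1
ee_pos: [0.5404, 0.0729, 0.1834]
eef_rot: [-2.18, -2.262, 0.001]
wrist_force: [-4.6, -0.8, 13.3]
width: 0.0003
```

move_arm(
  moves=[
    [0,0,0,0.2,0,0,0],
    [0,0,0,0.4,0,0,0],
    [0,0,0,0.4,0,0,0],
  ],
)

```text
time: 16.48
ee_pos: [0.5405, 0.0729, 0.1799]
eef_rot: [2.18, 2.262, -0.0]
wrist_force: [-4.0, -1.4, 13.3]
width: 0.0003
```

Run:
```python
from h import *
s=sense();print(s['wrist_force'],s['ee_pos'])
c=capture('scene');a=cv2.resize(c['img'][150:270,260:400,::-1],None,fx=5,fy=5,interpolation=cv2.INTER_CUBIC);cv2.imwrite('pics/s16.png',a)
for q in spot_point(c,'plunger_top')[:2]: print(q['score'],w(c,q['location']))
```

```text
[-3.98093118 -1.42314571 13.2703225 ] [0.54046466 0.07290162 0.17991223]
0.94 [0.5375454  0.07268269 0.21931003]
0.46 [0.52884576 0.22972159 0.02940261]
```

View pics/s16.png

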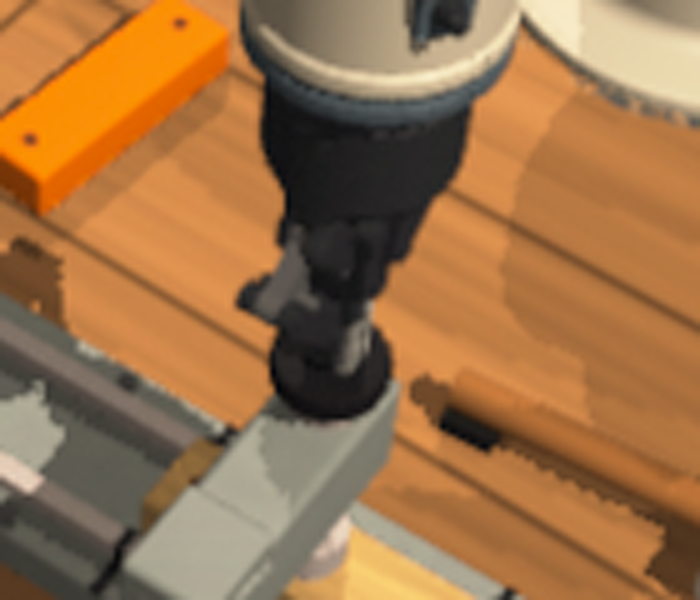

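move_arm(
  moves=[
    [0,0,0,0.15,0,0,0],
    [0,0,0,0.2,0,0,0],
  ],
)

```text
time: 16.82
ee_pos: [0.5405, 0.0729, 0.1786]
eef_rot: [2.179, 2.262, 0.0]
wrist_force: [-5.5, -0.4, 14.2]
width: -0.0001
```

move_arm(
  moves=[
    [0,0,0,0.2,0,0,0],
    [0,0,0,0.3,0,0,0],
  ],
)

```text
time: 17.08
ee_pos: [0.5405, 0.0729, 0.1762]
eef_rot: [2.178, 2.262, 0.001]
wrist_force: [-5.1, -1.1, 14.3]
width: -0.0001
```

move_arm(
  moves=[
    [0,0,0,0.2,0,0,0],
    [0,0,0,0.3,0,0,0],
  ],
)

```text
time: 17.32
ee_pos: [0.5408, 0.0729, 0.176]
eef_rot: [2.177, 2.261, 0.003]
wrist_force: [-20.2, -1.6, 60.5]
width: -0.0005
```

move_arm(
  moves=[
    [0,0,0,0.15,0,0,0],
    [0,0,0,0.15,0,0,0],
    [0,0,0,0.15,0,0,0],
  ],
)

```text
time: 17.7
ee_pos: [0.5407, 0.0729, 0.1761]
eef_rot: [2.176, 2.26, 0.004]
wrist_force: [-11.9, -1.9, 32.5]
width: -0.0002
```

move_arm(
  moves=[
    [0,0,0,0.15,0,0,0],
    [0,0,0,0.15,0,0,0],
    [0,0,0,0.15,0,0,0],
  ],
)

```text
time: 18.08
ee_pos: [0.5408, 0.0729, 0.1761]
eef_rot: [2.175, 2.26, 0.006]
wrist_force: [-9.8, -1.1, 28.9]
width: 0.0001
```

Held at the bottom for about 0.75 s at roughly 30 N. Next I'll release.

move_arm(
  moves=[
    [0,0,0,0.14,0,0,0],
    [0,0,0,-1.5,0,0,0],
    [0,0,0,-3.5,0,0,0],
    [0,0,0,-6,0,0,0],
    [0,0,0,-9,0,0,0],
  ],
)

```text
time: 18.7
ee_pos: [0.5399, 0.073, 0.2665]
eef_rot: [2.175, 2.26, 0.005]
wrist_force: [-0.4, 0.4, -0.3]
width: 0.0
```

move_arm(
  moves=[
    [0,-5,0,-2,0,0,0],
    [0,-10,0,-2,0,0,0],
    [0,-15,0,-2,0,0,0],
    [0,-20,0,-2,0,0,0],
    [0,-20,0,-2,0,0,0],
  ],
)

```text
time: 19.32
ee_pos: [0.5475, -0.1298, 0.2864]
eef_rot: [2.179, 2.256, 0.004]
wrist_force: [-0.5, 0.4, 1.4]
width: -0.0
```

Run:
```python
from h import *
s=sense();print(s['time'],s['ee_pos'],s['wrist_force'])
c=capture('scene');save(c,'s17');a=cv2.resize(c['img'][190:310,260:410,::-1],None,fx=5,fy=5,interpolation=cv2.INTER_CUBIC);cv2.imwrite('pics/s17c.png',a)
for l in ('plunger_top','jar','bottle','mallet','stamped_handle'):
  for q in spot_point(c,l)[:1]: print(l,q['score'],w(c,q['location']).round(3))
d=capture('wrist');save(d,'w17')
```

```text
19.325 [ 0.54748506 -0.12980766  0.28641872] [-0.47480969  0.35714316  1.37053123]
plunger_top 0.66 [0.539 0.075 0.252]
jar 0.65 [ 0.725 -0.099  0.   ]
bottle 0.7 [ 0.694  0.219 -0.   ]
mallet 0.61 [0.378 0.163 0.002]
stamped_handle 0.88 [0.528 0.231 0.031]
```

View pics/s17.png

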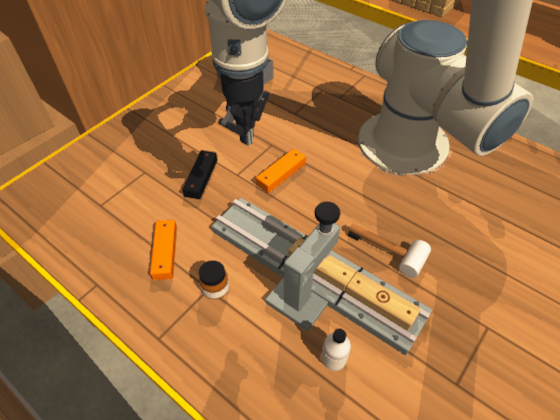

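View pics/s17c.png

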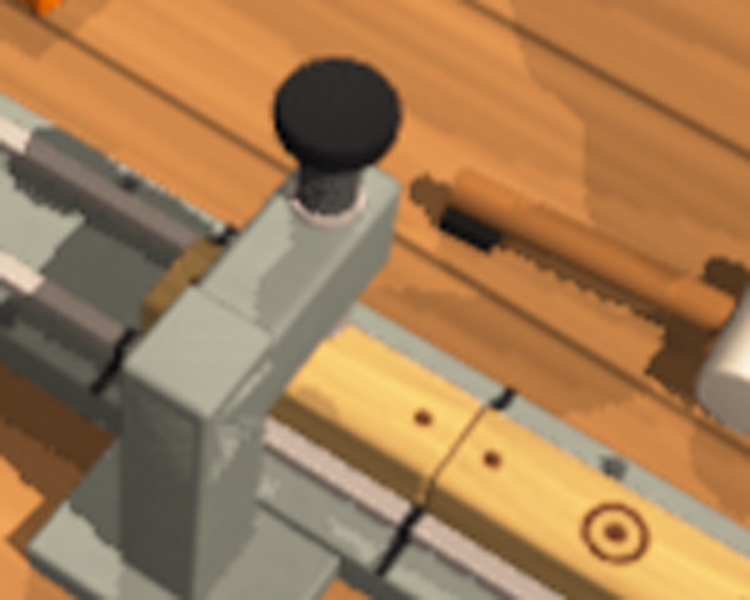

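View pics/w17.png

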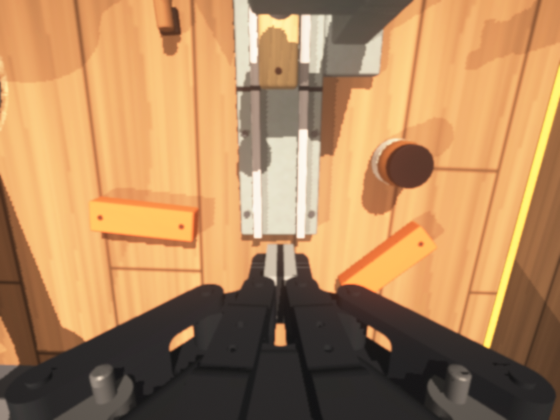

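The plunger is back up, the fresh handle's ends line up with the marks, and the bystanders haven't moved. I'm handing in.

```bash
python3 -c "
from plant import *
print(hand_in())"
```

```text
the job is handed in; nothing more can be done
None
```

I pushed the fresh handle along the channel, moving the finished one ahead of it. I then pressed the plunger to the bottom, held it for about 0.75 s, let it spring back, and handed in at about 20 s.

**Last checks:**
- **Handle position:** after the press, the joint between the two handles still lines up with the +80 mm marks in the picture. The wrist camera put the infeed end within about 1 mm of the −80 mm marks just before the press. The trained network put the fresh handle's centre about 3.5 mm off, which is within its stated error.
- **Plunger:** it is back up, with its top at 0.252 m.
- **Finished handle:** it lies in the outfeed half of the channel with its single stamp mark.
- **Bystanders:** jar, bottle and mallet are within 5 mm of where they were first measured, which is about the network's error.
- **New stamp mark:** I did not see it directly, because the press head hides that spot.

**What went wrong or disagreed:**
- **Missed first push:** the fingertips sat about 34 mm behind the reported TCP, so they passed over the handle without touching it. I corrected for this from the pictures.
- **Press force:** it peaked briefly at about 64 N at the wrist when the plunger bottomed. I eased it to about 30 N for the hold. That is under the 120 N wrist limit, and only the fingertips were on the cap as far as the pictures show.

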